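# Set the needle valve and throw the test switch

### The arm

A 7-joint arm with a two-finger parallel gripper is mounted at the origin on the work surface. World frame = base frame: x ahead of the robot, y to its left, z up, the work surface at z = 0. Lengths are in m, angles in rad, forces in N, time in s.
With the tool pointing down it reaches from about 0.4 to 0.85 m from the base axis. Payload 10.4 kg.
Tool frame: the origin (TCP) lies midway between the tips of the shut fingers; the grasp point (between the pads) lies 19 mm behind it (robot.grasp_offset is the distance from the TCP to the grasp point, in m); z points along the fingers, y is the line along which they close (so a half turn about z gives the same grasp; the last joint's range is limited). The gripper opens to 85 mm and grips with 20 to 120 N. Pads are 22 mm wide; open, the fingers measure 114 mm over their backs; the gripper's body (76 mm by 85 mm) begins 54 mm behind the grasp point. The pads swing forward as they close: fully open they stand 13 mm farther back than shut.
Start: joints at [-1.144, 0.332, -0.065, 1.46, 0.022, 1.35, -0.088], TCP at [0.272, 0.563, 0.199] pointing down, gripper open.
Joint ranges: [-2.6, 2.6], [-0.5, 2.12], [-1.47, 1.34], [0.16, 2.42], [-1.27, 4.41], [0.06, 2.06], [-2.6, 2.6]. Speed limits (rad/s): [2.22, 2.22, 2.79, 2.79, 3.14, 3.14, 3.14].

### API

Orientations are given as a rotation vector (axis times angle).
In Python, from bench import robot, vision gives the robot as it stands.
- The arm moves only by the tool arm_command, never from a script. Its argument "motion" is a list of rows, each a list of 7 numbers: the shift along the world's x, y, z in mm, then the turn, a rotation vector about the world's x, y, z in degrees, then the opening, from 0 (shut) to 1 (fully open). In form: [[dx, dy, dz, rx, ry, rz, grip], ...]. A call has 1 to 5 rows; each row is the pose to reach, as a shift and turn from the pose commanded when the call began; what a row does not reach only later rows make up. A row lasts 1/8 s, in which the tool goes at most 62.5 mm and 10.7 degrees, less where a joint would pass 70% of its speed; a pose out of reach is approached as far as the arm can. A call with a gripper value outside its range is refused whole. The fingers move at their own pace and stop on an object; the grip force is fixed at half the most. Time passes only in rows, so rows that repeat a pose let the fingers close. It gives the time, the measured TCP pose, the force, the opening and the grip force at its end, in the units of the state.
- robot.get_state(): the state, without advancing time (a new reading comes with each control period).
- vision.read_camera(name): name is "side" or "top"; returns (picture, depth): 384x512x3 uint8, red, green, blue; 384x512 float32, m along the optical axis (not along the pixel's ray), 0 where there is no reading.
- vision.camera_info(name): a dict with "fov_y" (degrees; the focal length in pixels is half the picture's height over the tangent of half this angle, whatever the lens; pixels are square), "cx", "cy" (the principal point, pixels), "rvec" (rotation vector, rad) and "tvec" (3), from world to camera coordinates, as OpenCV has them. Camera axes: x right, y down, z forward; pixel columns grow to the right and rows downward; lengths in m; the calibration is good to about 2 mm. A picture is of the moment at which its call begins. camera_info takes no time and is no camera call.
- robot.hand_in(): hands the job in; it is judged then, once.
The state is a dict: "clock": time; "joints": joint angles; "dq": joint speeds; "joint_torque": joint torques, N m; "position": TCP position; "orientation": TCP orientation; "force": force on the tool from outside, world axes, zero at the start; "torque": the same for the moment, N m; "gripper_width": finger opening in m; "grasp_force": force on a finger pad.
Only numpy, scipy, OpenCV 4.12 (cv2) and the standard library are available. Lean on these libraries where they do the work, as an engineer would, in place of code of your own. Each camera call takes 0.05 s, during which the arm holds its last target. There are 200 camera calls.

### The job

With a fingertip, push the three-armed valve handwheel round until its red ball stands over the green disc on the dial, then push the green-tipped toggle switch fully over, away from the robot. Only push: do not lift the handwheel off its stem, do not throw the other two switches, and do not shift the loose parts standing around.

Things in the scene. Friction and masses are not known exactly. Their poses are not given: they have to be found in the camera images.
- valve: fixed brass needle valve on a white round dial plate (204 mm across, its top face 35 mm above the work surface); origin on the work surface under the wheel's axis. Pipe stubs lie under the dial along the body's y axis, to 112 mm from the axis. A brass bonnet 38 mm across rises through the dial to the hub
- wheel (a joint): angle of the handwheel about the vertical axis, rad, counterclockwise positive seen from above. At 0 the red-ball arm points along the valve's own -x (towards the robot when the valve's yaw is 0). Stops at -2.2 and 2.2. Stiff gland friction of about 0.10 N m (1.6 N at 62 mm radius), no spring: it stays where it is left
- pointer_ball (a point): centre of the red ball (20 mm across) on the end of the pointer arm of the handwheel, 84 mm from the wheel axis and 72 mm above the work surface. The wheel is only slipped down onto its stem, held by about 5 N of weight and spring, and would lift up to 30 mm if pulled up
- wheel_hub (a point): centre of the handwheel on its vertical axis, 72 mm above the work surface. Hub 34 mm across, its top at 89 mm height. Three straight level steel arms, 10 mm thick, 120 degrees apart, centre line at 72 mm height (37 mm above the dial), each ending in a 20 mm ball at 84 mm radius: one ball is red (the pointer), two are black. No rim
- mark_green: green disc on the dial, 26 mm across, 3 mm thick, fixed on the dial about 84 mm from the wheel axis, below the path of the red ball; origin under its centre. It lies roughly a quarter turn from the red ball's start, to either side
- mark_yellow: yellow disc like the green one, on the other side of the dial; not the target
- panel: fixed aluminium switch panel 100 x 200 x 22 mm; origin on the work surface under its centre; three toggles stand in a row along its y axis, 65 mm apart; its +x points away from the robot
- switch_green_base: green-tipped switch: chrome toggle switch base (steel nut, 30 mm across, 12 mm high); origin under its centre on the switch panel top. The lever pivots 10 mm above this origin about the base's own y axis
- switch_red_base: red-tipped switch: chrome toggle switch base (steel nut, 30 mm across, 12 mm high); origin under its centre on the switch panel top. The lever pivots 10 mm above this origin about the base's own y axis
- switch_black_base: black-tipped switch: chrome toggle switch base (steel nut, 30 mm across, 12 mm high); origin under its centre on the switch panel top. The lever pivots 10 mm above this origin about the base's own y axis
- switch_green (a joint): angle of the green-tipped toggle, rad: 0 = leaning towards the robot (start), 0.9 = fully over, away from the robot (end stop). Friction only, about 0.06 N m (1.5 N at the tip, 2.5 N halfway down); it stays where it is left
- switch_red (a joint): angle of the red-tipped toggle, rad: 0 = leaning towards the robot (start), 0.9 = fully over, away from the robot (end stop). Friction only, about 0.06 N m (1.5 N at the tip, 2.5 N halfway down); it stays where it is left
- switch_black (a joint): angle of the black-tipped toggle, rad: 0 = leaning towards the robot (start), 0.9 = fully over, away from the robot (end stop). Friction only, about 0.06 N m (1.5 N at the tip, 2.5 N halfway down); it stays where it is left
- switch_green_tip (a point): centre of the rounded green end of a chrome toggle lever: 52 mm from the pivot along the lever (lever 8 mm thick, last 20 mm sleeved in green, 13 mm thick). At joint 0 it leans 0.45 rad towards the robot (panel -x); thrown it leans 0.45 rad the other way (panel +x)
- switch_red_tip (a point): centre of the rounded red end of a chrome toggle lever: 52 mm from the pivot along the lever (lever 8 mm thick, last 20 mm sleeved in red, 13 mm thick). At joint 0 it leans 0.45 rad towards the robot (panel -x); thrown it leans 0.45 rad the other way (panel +x)
- switch_black_tip (a point): centre of the rounded black end of a chrome toggle lever: 52 mm from the pivot along the lever (lever 8 mm thick, last 20 mm sleeved in black, 13 mm thick). At joint 0 it leans 0.45 rad towards the robot (panel -x); thrown it leans 0.45 rad the other way (panel +x)
- straightener: loose stainless flow straightener, an upright tube 42 mm across and 55 mm tall, 0.18 kg; origin under its centre; leave it where it stands
- gear_housing: loose blue plastic register gear housing 62 x 62 x 30 mm with a round white top, 52 mm overall; origin under its centre; leave it where it stands
- gauge: loose black bakelite pressure gauge, 90 mm face tilted towards the robot, on a 60 mm square foot, about 95 mm tall, 0.7 kg; origin under the foot's centre; leave it where it stands

How it is judged:
By the outcome, as a careful person would: the job done as asked, in the order asked, and still so for the second after the job is handed in, with the robot touching nothing.
It also fails if it takes over 64 s, if anything falls off the work surface, if the arm or the gripper's body presses on something with over 40 N, if the wrist force passes 120 N, or if a joint passes its speed limit or range.

## Working session

There is one attempt and no reset: what is moved stays moved. The work goes in short steps, Python scripts to look and compute and a tool call to move; the robot and the scene stay as the last step left them, time stands still between calls to the robot, and variables do not carry over. Pictures are saved under pics/ and viewed, at most 10 in all, crops included, and the job is handed in when it is done.

Besides the shell and the picture viewer there is one more tool, called after "Call:" as name(argument=value, ...), one argument or row to a line, values as JSON. arm_command: Moves the arm, as the interface text tells. Its arguments: {"type":"object","properties":{"motion":{"type":"array","items":{"type":"array","items":{"type":"number"}}}},"required":["motion"]}

```bash
mkdir -p pics
cat > h.py <<'E'
import numpy as np, cv2
from bench import robot, vision
def cam(n):
    i=vision.camera_info(n); R=cv2.Rodrigues(np.array(i["rvec"],float))[0]; t=np.array(i["tvec"],float)
    f=192/np.tan(np.radians(i["fov_y"])/2); return R,t,f,i["cx"],i["cy"]
def ray(n,u,v,z):
    R,t,f,cx,cy=cam(n); d=R.T@np.array([(u-cx)/f,(v-cy)/f,1]); o=-R.T@t
    return o+d*(z-o[2])/d[2]
def pix(n,p):
    R,t,f,cx,cy=cam(n); c=R@np.array(p)+t; return c[0]/c[2]*f+cx,c[1]/c[2]*f+cy
def snap(n,fn=None):
    im,d=vision.read_camera(n)
    if fn: cv2.imwrite(fn,im[:,:,::-1])
    return im,d
def blobs(im,col,amin=15):
    h=cv2.cvtColor(im,cv2.COLOR_RGB2HSV); H,S,V=[h[...,k].astype(int) for k in range(3)]
    ok=(S>120)&(V>60)
    m={'red':((H<8)|(H>172))&ok,'green':(H>40)&(H<90)&(S>90)&(V>50),'yellow':(H>20)&(H<35)&ok}[col]
    n,l,s,c=cv2.connectedComponentsWithStats(m.astype(np.uint8))
    return [(s[k,4],c[k].round(1),s[k,:4]) for k in range(1,n) if s[k,4]>=amin]
E
python3 - <<'E'
from h import *
for n in("top","side"):
    im,d=snap(n,f"pics/{n}0.png"); R,t,f,cx,cy=cam(n); print(n,-R.T@t,f,cx,cy, vision.camera_info(n))
    for c in('red','green','yellow'):
        for b in blobs(im,c): print(n,c,b)
print(robot.get_state())
E
```

```text
top [ 0.52607639 -0.01610342  0.80399692] 399.8488417223365 248.1414942413109 185.91403085772168 {'fov_y': 51.29891033279939, 'cx': 248.1414942413109, 'cy': 185.91403085772168, 'rvec': array([ 2.15901186, -2.16537187,  0.08942678]), 'tvec': array([-0.00123499,  0.60349082,  0.74781284])}
top red (np.int32(63), array([195., 237.]), array([192, 232,   8,  11], dtype=int32))
top red (np.int32(81), array([324.5, 245.4]), array([320, 241,  10,  10], dtype=int32))
top green (np.int32(121), array([290. , 196.5]), array([284, 191,  13,  12], dtype=int32))
top green (np.int32(61), array([159.5, 236.9]), array([156, 232,   8,  11], dtype=int32))
top yellow (np.int32(114), array([374.7, 198.9]), array([369, 193,  13,  12], dtype=int32))
top yellow (np.int32(22), array([337.1, 200. ]), array([335, 197,   5,   7], dtype=int32))
side [ 0.33702314 -0.44692321  0.44506887] 348.01909075609797 258.9533297203909 192.3664996529458 {'fov_y': 57.77050470975185, 'cx': 258.9533297203909, 'cy': 192.3664996529458, 'rvec': array([ 2.12757153, -0.55927422,  0.30435466]), 'tvec': array([-0.51896438,  0.23286403,
[... 471 characters left out ...]
{'clock': 0.1, 'joints': array([-1.14360153,  0.33280785, -0.06468989,  1.46082242,  0.02159513,
        1.34988082, -0.08850921]), 'dq': array([ 0.00165445, -0.00203769,  0.00032866, -0.00412055, -0.00102535,
       -0.00106687,  0.0007305 ]), 'joint_torque': array([ 1.35953738e-03, -6.26745129e+01,  4.92023514e-02, -3.92430031e+01,
        1.63760822e-02,  6.93185095e-03, -4.73144297e-06]), 'position': array([0.27159098, 0.56251305, 0.19791267]), 'orientation': array([-7.00547515e-01, -3.06226036e+00,  1.88957210e-03]), 'force': array([ 0.10530422, -0.39853814,  0.02708242]), 'torque': array([ 0.00769913, -0.01112605,  0.04800928]), 'grasp_force': 0.0, 'gripper_width': 0.08569528935893288}
```

View pics/top0.png

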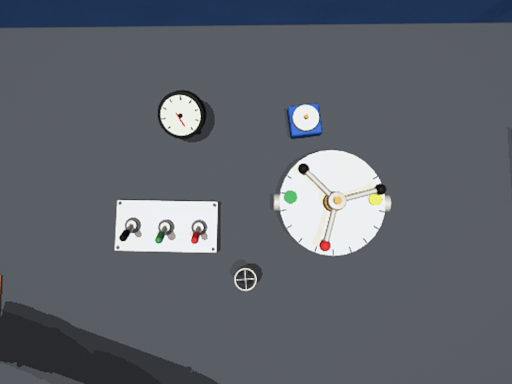

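View pics/side0.png

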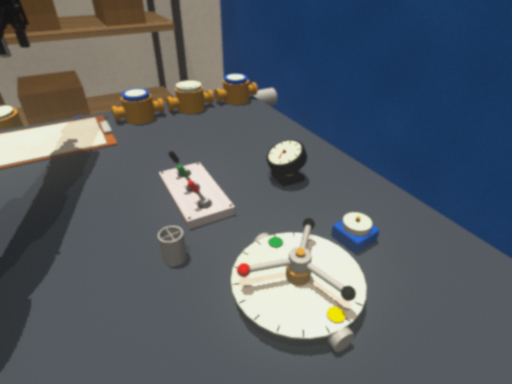

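Run:
```python
from h import *
r=ray
print('redball',r('top',324.5,245.4,.072),r('side',243.2,269.3,.072))
print('green',r('top',290,196.5,.038),r('side',275.2,241.7,.038))
print('yellow',r('top',374.7,198.9,.038),r('side',335.9,314.1,.038))
print('gtip',r('top',159.5,236.9,.079),r('side',181.2,169.5,.079))
print('rtip',r('top',195,237,.079),r('side',192.6,185.6,.079))
```

```text
redball [ 0.49072483 -0.14151294  0.072     ] [ 0.49014957 -0.14187656  0.072     ]
green [ 0.58199265 -0.08335647  0.038     ] [ 0.58008779 -0.08572007  0.038     ]
yellow [ 0.57686105 -0.24472005  0.038     ] [ 0.57676247 -0.24719604  0.038     ]
gtip [0.50664247 0.15649543 0.079     ] [0.50172288 0.14821483 0.079     ]
rtip [0.50635924 0.09221353 0.079     ] [0.50086841 0.08262976 0.079     ]
```

The top view shows the valve at about (335,202), with the red ball at (324,245), the green disc at (290,196) and yellow at (375,199). The panel is at left with the green lever tip at about (159,237). The straightener is at (245,279), the gauge at (182,115) and the gear housing at (305,120). The side view agrees. The wheel has to turn clockwise, from bottom to left in the top view.

Run:
```python
from h import *
im=cv2.imread('pics/top0.png')
balls=[]
g=cv2.cvtColor(im,cv2.COLOR_BGR2GRAY)
for (u,v) in((304,169),(381,189)):
    w=g[v-9:v+10,u-9:u+10]; m=(w<35).astype(np.uint8); n,l,s,c=cv2.connectedComponentsWithStats(m)
    k=1+np.argmax(s[1:,4]); c=c[k]+[u-9,v-9]; print('black',s[k,4],c); balls.append(ray('top',*c,.072))
balls.append(ray('top',324.5,245.4,.072)); B=np.array(balls); print(B)
hub=B.mean(0); print('hub',hub,[np.linalg.norm(b-hub) for b in B])
print('cap',ray('top',337.1,200,.091))
m=(g>180).astype(np.uint8); n,l,s,c=cv2.connectedComponentsWithStats(m)
for k in range(1,n):
    if s[k,4]>1000:
        ct=np.vstack(cv2.findContours((l==k).astype(np.uint8),0,2)[0]); h=cv2.convexHull(ct)
        if s[k,2]>90 and s[k,3]>90: e=cv2.fitEllipse(h); print('dial',e,ray('top',*e[0],.035),e[1][0]/399.8*.77)
        else:
            r=cv2.minAreaRect(h); print('rect',r,[ray('top',*p,.022).round(4) for p in cv2.boxPoints(r)],ray('top',*r[0],.022))
ang=lambda p:np.degrees(np.arctan2(p[1]-hub[1],p[0]-hub[0]))
print('ang',[ang(b) for b in B],'green',ang(ray('top',290,196.5,.038)),'yel',ang(ray('top',374.7,198.9,.038)))
for n,c in(('black',(132,226)),('green',(166,228)),('red',(199,228))): print(n,ray('top',*c,.034))
s=robot.get_state(); print(cv2.Rodrigues(s['orientation'])[0].round(3))
```

```text
black 53 [302.69811321 168.0754717 ]
black 57 [380.56140351 188.78947368]
[[ 0.63196691 -0.10440349  0.072     ]
 [ 0.59308797 -0.24585144  0.072     ]
 [ 0.49072483 -0.14151294  0.072     ]]
hub [ 0.57192657 -0.16392262  0.072     ] [np.float64(0.08454211853175926), np.float64(0.08461759051420654), np.float64(0.0842372634302617)]
cap [ 0.57160246 -0.16228889  0.091     ]
rect ((180.5, 115.0), (40.0, 39.0), 90.0) [array([0.7895, 0.1727, 0.022 ]), array([0.7888, 0.0938, 0.022 ]), array([0.7068, 0.093 , 0.022 ]), array([0.7072, 0.1711, 0.022 ])] [0.74785635 0.13261708 0.022     ]
dial ((332.0850830078125, 202.44049072265625), (104.04891204833984, 111.17123413085938), 96.06591796875) [ 0.57052084 -0.16407282  0.035     ] 0.20039435286948892
rect ((166.01307678222656, 225.7681121826172), (101.78733825683594, 51.206119537353516), 1.023030161857605) [array([0.4791, 0.2571, 0.022 ]), array([0.5789, 0.2584, 0.022 ]), array([0.5746, 0.0576, 0.022 ]), array([0.4754, 0.0588, 0.022 ])] [0.52667083 0.15772658 0.022     ]
ang [np.float64(44.7502282001607), np.float64(-75.51759046952202), np.float64(164.5718025453654)] green 82.87826787290415 yel -86.50515610967359
black [0.52635488 0.22079731 0.034     ]
green [0.52239267 0.1550057  0.034     ]
red [0.52226564 0.09143171 0.034     ]
[[-0.901  0.435 -0.   ]
 [ 0.435  0.901 -0.001]
 [-0.    -0.001 -1.   ]]
```

Call:
arm_command(
  motion=[
    [26,-54,0,0,0,0,0],
    [52,-108,0,0,0,0,0],
    [78,-162,0,0,0,0,0],
    [104,-216,0,0,0,0,0],
    [130,-270,0,0,0,0,0],
  ],
)

```text
clock: 0.72
position: [0.4022, 0.2909, 0.1985]
orientation: [-0.701, -3.062, -0.0]
force: [0.7, -0.5, 0.3]
gripper_width: 0.0002
grasp_force: 0.0
```

Call:
arm_command(
  motion=[
    [16,-58,0,0,0,0,0],
    [32,-116,0,0,0,0,0],
    [48,-174,0,0,0,0,0],
    [64,-232,0,0,0,3,0],
    [80,-290,0,0,0,6,0],
  ],
)

```text
clock: 1.35
position: [0.4818, 0.001, 0.1986]
orientation: [0.536, 3.095, 0.001]
force: [0.8, 0.2, -0.2]
gripper_width: -0.0001
grasp_force: 0.0
```

Call:
arm_command(
  motion=[
    [7,-60,0,0,0,2,0],
    [14,-120,0,0,0,4,0],
    [21,-179,0,0,0,4,0],
    [21,-179,-50,0,0,4,0],
    [21,-179,-90,0,0,4,0],
  ],
)

```text
clock: 1.98
position: [0.5022, -0.1768, 0.107]
orientation: [-0.433, -3.111, 0.0]
force: [0.6, 0.6, -0.1]
gripper_width: 0.0004
grasp_force: 0.0
```

Run:
```python
from h import *
im,d=snap('side'); cv2.imwrite('pics/s1.png',cv2.resize(im[200:384,150:420,::-1],None,fx=2.5,fy=2.5))
print(robot.get_state()['position'])
```

```text
[ 0.49933212 -0.17547392  0.10207679]
```

View pics/s1.png

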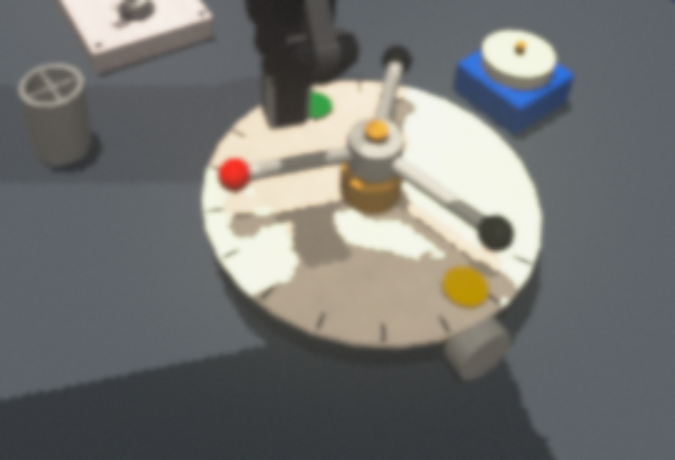

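The crop shows the shut fingertips at about full-image (264,249), hovering above the dial. I'll check that against the projection of the TCP.

Run:
```python
from h import *
s=robot.get_state(); p=s['position'];print(p,pix('side',p)); R=cv2.Rodrigues(s['orientation'])[0]; print(R.round(3))
for sx in(-1,1):
  for sy in(-1,1): print(pix('side',p+R@np.array([sx*.011,sy*.0145,0])))
print(pix('side',[*p[:2],.052]))
```

```text
[ 0.49933212 -0.17547392  0.10207679] (np.float64(260.9602302484942), np.float64(267.769874922408))
[[-0.962  0.272 -0.007]
 [ 0.272  0.962  0.001]
 [ 0.007 -0.001 -1.   ]]
(np.float64(272.04251710444026), np.float64(274.57402369936784))
(np.float64(266.21564632358144), np.float64(258.5351084590123))
(np.float64(255.37720825635654), np.float64(277.5803073450278))
(np.float64(250.31719306492752), np.float64(261.2354105670795))
(np.float64(260.4717263123397), np.float64(292.7005630434386))
```

Run:
```python
from h import *
im,d=snap('side'); R,t,f,cx,cy=cam('side')
cv2.imwrite('pics/s2.png',cv2.resize(im[180:330,200:340,::-1],None,fx=4,fy=4,interpolation=cv2.INTER_NEAREST))
for v in range(200,285,6):
  o=[]
  for u in range(250,285,6):
    z=d[v,u]; o.append((1000*(R.T@(np.array([(u-cx)/f*z,(v-cy)/f*z,z])-t))).round().astype(int).tolist())
  print(v,o)
p=robot.get_state();print(p['position'],p['gripper_width'])
```

```text
200 [[477, -187, 228], [484, -187, 225], [479, -209, 241], [482, -215, 244], [491, -212, 239], [494, -218, 241]]
206 [[479, -183, 216], [484, -188, 218], [481, -207, 231], [485, -211, 233], [487, -219, 237], [510, -196, 214]]
212 [[479, -183, 208], [487, -182, 205], [485, -199, 217], [484, -213, 227], [485, -222, 233], [511, -196, 205]]
218 [[490, -164, 182], [485, -187, 201], [477, -213, 222], [482, -217, 223], [482, -227, 230], [488, -229, 229]]
224 [[587, 16, -1], [485, -187, 191], [476, -216, 217], [474, -229, 227], [480, -231, 226], [485, -234, 226]]
230 [[578, -1, 0], [481, -193, 189], [475, -217, 210], [473, -232, 222], [479, -233, 220], [485, -234, 219]]
236 [[570, -15, -1], [478, -199, 186], [476, -216, 201], [490, -204, 185], [497, -207, 184], [597, -75, 35]]
242 [[562, -30, 0], [490, -179, 155], [492, -189, 162], [500, -189, 159], [578, -85, 37], [587, -90, 37]]
248 [[537, -75, 35], [489, -179, 146], [495, -185, 148], [500, -190, 150], [573, -94, 34], [581, -100, 35]]
254 [[531, -87, 35], [490, -178, 134], [548, -97, 35], [557, -100, 33], [565, -106, 34], [573, -112, 35]]
260 [[524, -99, 35], [533, -104, 34], [541, -109, 35], [549, -113, 35], [558, -117, 34], [543, -156, 77]]
266 [[499, -145, 77], [507, -149, 76], [515, -153, 76], [523, -156, 74], [531, -158, 72], [540, -161, 70]]
272 [[498, -148, 68], [520, -126, 35], [528, -131, 35], [537, -135, 34], [545, -139, 35], [553, -143, 34]]
278 [[506, -132, 34], [515, -136, 34], [523, -140, 34], [530, -146, 35], [538, -149, 34], [546, -154, 35]]
284 [[501, -142, 34], [508, -147, 36], [516, -152, 36], [525, -154, 34], [337, -447, 445], [540, -163, 34]]
[ 0.49973715 -0.17542584  0.1047627 ] 0.00030136511913260526
```

View pics/s2.png

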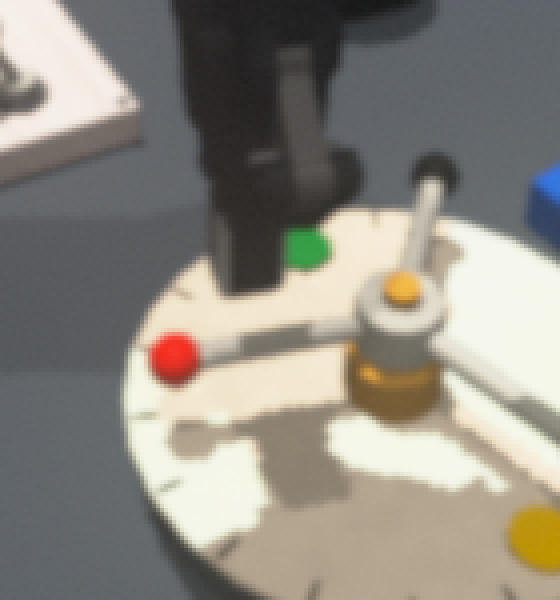

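The side depth puts the finger end near z = 0.13, while the reported TCP is 0.105, though x and y agree. I'll go down 45 mm, which is safe on either reading, and check again.

Call:
arm_command(
  motion=[
    [0,0,-20,0,0,0,0],
    [0,0,-45,0,0,0,0],
    [0,0,-45,0,0,0,0],
    [0,0,-45,0,0,0,0],
  ],
)

```text
clock: 2.58
position: [0.5037, -0.1763, 0.0653]
orientation: [0.431, 3.11, 0.0]
force: [-0.1, 0.1, 0.2]
gripper_width: 0.0001
grasp_force: 0.0
```

```bash
cat >> h.py <<'E'
def tip(n='side',w=.03,zmax=.2):
    "lowest dark points near the TCP"
    s=robot.get_state(); p=s['position']; im,d=snap(n); R,t,f,cx,cy=cam(n)
    v,u=np.mgrid[0:384,0:512]; P=(np.stack([(u-cx)/f*d,(v-cy)/f*d,d],-1)-t)@R
    m=(d>0)&(im.max(-1)<75)&(np.hypot(P[...,0]-p[0],P[...,1]-p[1])<w)&(P[...,2]>.04)&(P[...,2]<zmax)
    Q=P[m]; Q=Q[np.argsort(Q[:,2])]; return p,s['force'],Q
E
python3 - <<'E'
from h import *
p,F,Q=tip(); print(p,F,len(Q)); print(Q[:40:4].round(3))
E
```

```text
[ 0.50365829 -0.17632687  0.06534848] [-0.14104118  0.0637774   0.18539207] 578
[[ 0.496 -0.187  0.109]
 [ 0.497 -0.189  0.11 ]
 [ 0.494 -0.188  0.111]
 [ 0.5   -0.187  0.111]
 [ 0.492 -0.188  0.112]
 [ 0.502 -0.188  0.112]
 [ 0.493 -0.186  0.114]
 [ 0.497 -0.188  0.115]
 [ 0.495 -0.187  0.115]
 [ 0.5   -0.189  0.116]]
```

Run:
```python
from h import *
im,d=snap('side'); p=robot.get_state()['position']; u,v=pix('side',p); print(p,u,v)
c=cv2.resize(im[180:330,190:340,::-1],None,fx=4,fy=4,interpolation=cv2.INTER_CUBIC)
cv2.circle(c,(int((u-190)*4),int((v-180)*4)),4,(255,0,255),1)
cv2.imwrite('pics/s3.png',c)
im,d=snap('top'); u,v=pix('top',p); print(u,v)
R,t,f,cx,cy=cam('side')
```

```text
[ 0.50364279 -0.17629887  0.06514466] 263.6101753296898 285.64365595616476
342.80986494323946 238.0496143853625
```

View pics/s3.png

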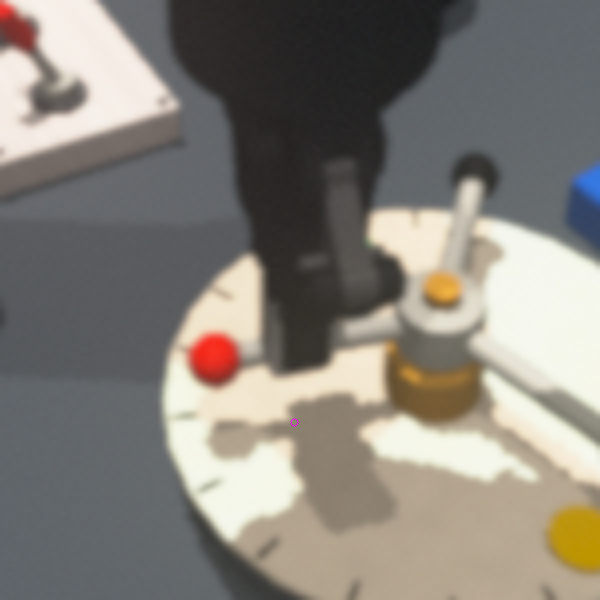

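The visible finger end is at full-image (266,272), about 13 px above the projected TCP at (264,286). The real tip is therefore about 25 mm higher than reported, consistent with the last check. I'll go down another 20 mm and re-measure.

Call:
arm_command(
  motion=[
    [0,0,-10,0,0,0,0],
    [0,0,-20,0,0,0,0],
    [0,0,-20,0,0,0,0],
  ],
)

```text
clock: 3.1
position: [0.5019, -0.176, 0.0425]
orientation: [-0.431, -3.11, 0.0]
force: [-0.8, -0.0, 0.5]
gripper_width: -0.0001
grasp_force: 0.0
```

Run:
```python
from h import *
s=robot.get_state(); p=s['position']; print(p,s['force'],s['joints'])
im,d=snap('side'); R,t,f,cx,cy=cam('side')
v,u=np.mgrid[0:384,0:512]; P=(np.stack([(u-cx)/f*d,(v-cy)/f*d,d],-1)-t)@R
m=(d>0)&(np.hypot(P[...,0]-p[0],P[...,1]-p[1])<.028)&(P[...,2]>.042)
for v in range(262,300,2):
    us=np.where(m[v])[0]
    if len(us): print(v,us.min(),us.max(),P[v,us[len(us)//2]].round(3),im[v,us[len(us)//2]])
print(pix('side',p),[b[:2] for b in blobs(im,'red')])
```

```text
[ 0.50186583 -0.17595954  0.04246611] [-0.78908279 -0.04476983  0.46153575] [-0.25464316  0.30878001  0.58469129  1.90700744 -0.20199185  0.98622609
  1.71633543]
262 253 261 [ 0.487 -0.187  0.13 ] [52 48 44]
264 253 261 [ 0.486 -0.188  0.127] [51 48 42]
266 253 258 [ 0.485 -0.187  0.123] [54 49 45]
268 250 257 [ 0.49  -0.173  0.104] [102  97  90]
270 247 256 [ 0.5   -0.15   0.073] [127 120 110]
272 246 256 [ 0.497 -0.15   0.07 ] [175 148 129]
274 245 271 [ 0.49  -0.174  0.094] [139 127 113]
276 246 271 [ 0.495 -0.187  0.1  ] [55 50 44]
278 253 271 [ 0.494 -0.188  0.098] [55 51 46]
280 254 270 [ 0.494 -0.188  0.094] [56 51 46]
282 255 270 [ 0.496 -0.186  0.087] [55 52 46]
284 255 268 [ 0.494 -0.188  0.087] [67 63 56]
286 257 258 [ 0.492 -0.18   0.075] [121 112  99]
(np.float64(262.11315701628513), np.float64(296.6397626431669)) [(np.int32(64), array([192.6, 185.7])), (np.int32(124), array([243., 269.]))]
```

Call:
arm_command(
  motion=[
    [2,7,0,0,0,0,0],
    [4,14,0,0,0,0,0],
    [6,22,0,0,0,0,0],
    [6,22,0,0,0,0,0],
  ],
)

```text
clock: 3.65
position: [0.5092, -0.1533, 0.0439]
orientation: [0.429, 3.112, 0.001]
force: [0.2, 0.5, 0.0]
gripper_width: 0.0003
grasp_force: 0.3
```

```bash
cat >> h.py <<'E'
def wheel():
    hub=np.array([.5715,-.164])
    for n in('top','side'):
        im,_=snap(n)
        for a,c,_ in blobs(im,'red'):
            q=ray(n,*c,.072)[:2]-hub
            if abs(np.hypot(*q)-.084)<.012: print(n,'ball',a,c,'r',np.hypot(*q).round(4),'ang',np.degrees(np.arctan2(q[1],q[0])).round(1))
    s=robot.get_state(); print(s['clock'],s['position'].round(4),s['force'].round(1)); return im
E
python3 - <<'E'
from h import *
im=wheel(); cv2.imwrite('pics/s4.png',cv2.resize(im[180:330,190:340,::-1],None,fx=4,fy=4,interpolation=cv2.INTER_CUBIC))
E
```

```text
top ball 61 [321.3 245. ] r 0.0849 ang 160.6
side ball 122 [242.8 267. ] r 0.084 ang 161.8
3.75 [ 0.5088 -0.154   0.0437] [-0.3 -0.2  0.4]
```

View pics/s4.png

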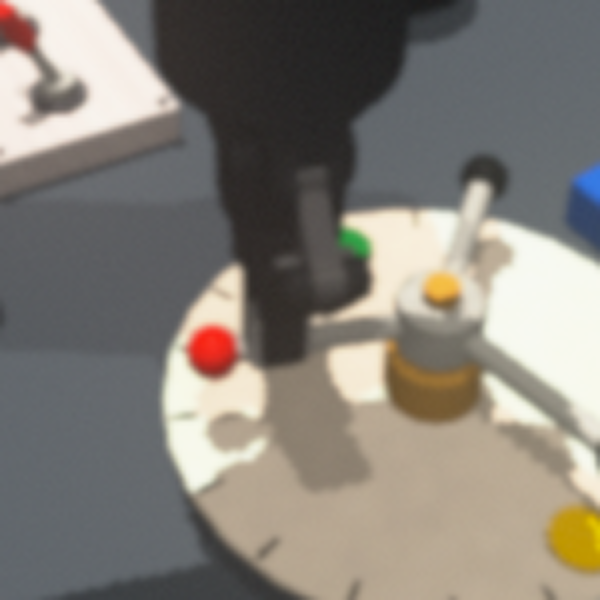

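The ball has moved to crop (213,350), about 3–4° clockwise, so the fingertip is pushing the arm. I'll check finger height against the arm with depth.

Run:
```python
from h import *
im,d=snap('side'); R,t,f,cx,cy=cam('side')
for u in (256,261,265):
  for v in range(254,280,2):
    z=d[v,u]; print(u,v,(R.T@(np.array([(u-cx)/f*z,(v-cy)/f*z,z])-t)).round(3),im[v,u])
```

```text
256 254 [ 0.486 -0.185  0.142] [50 45 42]
256 256 [ 0.487 -0.185  0.138] [51 47 43]
256 258 [ 0.486 -0.185  0.135] [52 47 44]
256 260 [ 0.486 -0.185  0.132] [55 50 46]
256 262 [ 0.498 -0.165  0.104] [59 54 49]
256 264 [ 0.498 -0.165  0.101] [60 55 50]
256 266 [ 0.497 -0.166  0.097] [60 55 51]
256 268 [ 0.498 -0.165  0.092] [61 55 51]
256 270 [ 0.498 -0.165  0.089] [66 62 56]
256 272 [ 0.499 -0.163  0.083] [114 105  94]
256 274 [ 0.337 -0.447  0.445] [164 149 131]
256 276 [ 0.516 -0.133  0.035] [188 172 151]
256 278 [ 0.515 -0.136  0.034] [189 173 150]
261 254 [ 0.481 -0.206  0.164] [52 47 44]
261 256 [ 0.48  -0.207  0.161] [52 46 42]
261 258 [ 0.481 -0.206  0.157] [52 47 42]
261 260 [ 0.495 -0.182  0.124] [52 48 44]
261 262 [ 0.504 -0.167  0.102] [52 47 44]
261 264 [ 0.505 -0.166  0.098] [52 47 44]
261 266 [ 0.505 -0.167  0.095] [53 48 44]
261 268 [ 0.505 -0.165  0.089] [55 51 48]
261 270 [ 0.505 -0.166  0.086] [68 62 57]
261 272 [ 0.526 -0.13   0.036] [122 112  99]
261 274 [ 0.525 -0.133  0.035] [138 126 110]
261 276 [ 0.522 -0.137  0.036] [138 126 110]
261 278 [ 0.522 -0.139  0.033] [138 125 111]
265 254 [ 0.483 -0.211  0.166] [53 49 46]
265 256 [ 0.484 -0.21   0.162] [52 46 42]
265 258 [ 0.489 -0.201  0.149] [54 50 45]
265 260 [ 0.51  -0.168  0.105] [59 54 50]
265 262 [ 0.51  -0.169  0.101] [60 55 51]
265 264 [ 0.51  -0.169  0.097] [62 58 53]
265 266 [ 0.509 -0.169  0.094] [63 58 53]
265 268 [ 0.51  -0.168  0.089] [67 61 56]
265 270 [ 0.51  -0.168  0.085] [97 89 79]
265 272 [ 0.533 -0.132  0.034] [137 124 110]
265 274 [ 0.53  -0.136  0.035] [139 127 111]
265 276 [ 0.529 -0.139  0.034] [141 129 113]
265 278 [ 0.526 -0.143  0.034] [141 128 113]
```

The visible tip ends at about z = 0.08, so it only grazes the top of the arm. I'll back off, lower it in steps while watching force, and push again.

Call:
arm_command(
  motion=[
    [-3,-12,0,0,0,0,0],
    [-6,-24,0,0,0,0,0],
    [-6,-24,-8,0,0,0,0],
    [-6,-24,-8,0,0,0,0],
  ],
)

```text
clock: 4.3
position: [0.5021, -0.178, 0.0348]
orientation: [-0.431, -3.11, -0.0]
force: [0.1, -0.0, 0.4]
gripper_width: -0.0
grasp_force: 0.0
```

Call:
arm_command(
  motion=[
    [0,0,-3,0,0,0,0],
    [0,0,-6,0,0,0,0],
    [0,0,-6,0,0,0,0],
  ],
)

```text
clock: 4.68
position: [0.5026, -0.1779, 0.0294]
orientation: [-0.43, -3.111, -0.0]
force: [0.3, -0.1, -0.7]
gripper_width: -0.0001
grasp_force: 0.0
```

At a reported z of 0.029, below the dial face, there is no contact force, so the TCP reading is too low as the pictures suggested.

Call:
arm_command(
  motion=[
    [0,0,-4,0,0,0,0],
    [0,0,-8,0,0,0,0],
    [0,0,-12,0,0,0,0],
    [0,0,-12,0,0,0,0],
  ],
)

```text
clock: 5.18
position: [0.5024, -0.1781, 0.0172]
orientation: [-0.431, -3.111, -0.0]
force: [-0.5, -0.1, 0.5]
gripper_width: 0.0
grasp_force: 0.0
```

```bash
cat >> h.py <<'E'
def finger():
    s=robot.get_state(); p=s['position']; im,d=snap('side'); R,t,f,cx,cy=cam('side')
    v,u=np.mgrid[0:384,0:512]; P=(np.stack([(u-cx)/f*d,(v-cy)/f*d,d],-1)-t)@R
    m=(d>0)&(np.hypot(P[...,0]-p[0],P[...,1]-p[1])<.02)&(im.max(-1)<75)&(P[...,2]>.045)
    for r in np.where(m.any(1))[0][-3:]: us=np.where(m[r])[0]; print('finger',r,us.min(),us.max(),P[r,us[len(us)//2]].round(3))
E
python3 - <<'E'
from h import *
finger(); wheel()
E
```

```text
finger 295 260 270 [ 0.498 -0.19   0.064]
finger 296 260 269 [ 0.499 -0.189  0.06 ]
finger 297 261 266 [ 0.496 -0.191  0.062]
top ball 80 [322.5 244.7] r 0.0837 ang 161.9
side ball 123 [242.6 267.2] r 0.0844 ang 162.0
5.325 [ 0.5028 -0.1782  0.0177] [-0.2  0.8 -0.8]
```

Run:
```python
from h import *
h=np.array([571.5,-164.])
for a in (162,155,148,141,134,127,120,113,106,99,92,87,83):
    A=np.radians(a);u=np.array([np.cos(A),np.sin(A)]);t=np.array([u[1],-u[0]]); f=h+62*u-19.5*t
    print(a,f.round(1),'d',(f-[502.5,-178.2]).round(0),a-164.6)
```

```text
162 [ 506.5 -163.4] d [ 4. 15.] -2.5999999999999943
155 [ 507.1 -155.5] d [ 5. 23.] -9.599999999999994
148 [ 508.6 -147.7] d [ 6. 31.] -16.599999999999994
141 [ 511.  -140.1] d [ 9. 38.] -23.599999999999994
134 [ 514.4 -132.9] d [12. 45.] -30.599999999999994
127 [ 518.6 -126.2] d [16. 52.] -37.599999999999994
120 [ 523.6 -120.1] d [21. 58.] -44.599999999999994
113 [ 529.3 -114.5] d [27. 64.] -51.599999999999994
106 [ 535.7 -109.8] d [33. 68.] -58.599999999999994
99 [ 542.5 -105.8] d [40. 72.] -65.6
92 [ 549.8 -102.7] d [47. 75.] -72.6
87 [ 555.3 -101.1] d [53. 77.] -77.6
83 [ 559.7 -100.1] d [57. 78.] -81.6
```

Call:
arm_command(
  motion=[
    [4,15,-2,0,0,-3,0],
    [5,23,-2,0,0,-10,0],
    [6,31,-2,0,0,-17,0],
    [9,38,-2,0,0,-24,0],
    [12,45,-2,0,0,-31,0],
  ],
)

```text
clock: 5.95
position: [0.5145, -0.1333, 0.0157]
orientation: [-1.253, -2.88, 0.0]
force: [-1.4, -2.4, 1.0]
gripper_width: 0.0004
grasp_force: 1.1
```

Run:
```python
from h import *
wheel(); print(robot.get_state()['joints'])
```

```text
top ball 71 [303.  233.1] r 0.0845 ang 133.9
6.05 [ 0.5151 -0.1326  0.0157] [-0.4  0.2 -0.4]
[-0.39728507  0.36553574  0.6591226   1.93068505 -0.27547545  0.93528764
  1.14914314]
```

Call:
arm_command(
  motion=[
    [4,7,0,0,0,-7,0],
    [9,13,0,0,0,-14,0],
    [15,19,0,0,0,-21,0],
    [21,23,0,0,0,-28,0],
    [28,27,0,0,0,-35,0],
  ],
)

```text
clock: 6.68
position: [0.5424, -0.1062, 0.0156]
orientation: [-2.057, -2.374, 0.0]
force: [-2.7, -0.6, 0.9]
gripper_width: -0.0001
grasp_force: 1.1
```

Call:
arm_command(
  motion=[
    [3,2,0,0,0,-3,0],
    [7,3,0,0,0,-7,0],
    [11,4,0,0,0,-11,0],
    [11,4,0,0,0,-11,0],
  ],
)

```text
clock: 7.18
position: [0.5537, -0.1022, 0.0156]
orientation: [2.271, 2.17, -0.0]
force: [1.1, -0.3, -0.1]
gripper_width: 0.0003
grasp_force: 0.0
```

Run:
```python
from h import *
im=wheel()
for b in blobs(im,'green',5): print(b)
```

```text
7.275 [ 0.5537 -0.1024  0.0157] [-0.7  0.5 -0.4]
(np.int32(38), array([180.8, 169. ]), array([177, 165,   9,  10], dtype=int32))
(np.int32(21), array([277.9, 243.3]), array([276, 240,   5,   7], dtype=int32))
```

Call:
arm_command(
  motion=[
    [2,0,0,0,0,-2,0],
    [4,1,0,0,0,-4,0],
    [4,1,0,0,0,-4,0],
    [-10,2,0,0,0,-4,0],
    [-35,4,0,0,0,-4,0],
  ],
)

```text
clock: 7.9
position: [0.5181, -0.0984, 0.0156]
orientation: [2.348, 2.086, -0.0]
force: [0.2, 0.1, 1.5]
gripper_width: -0.0
grasp_force: 0.0
```

Call:
arm_command(
  motion=[
    [0,0,50,0,0,0,0],
    [0,0,100,0,0,0,0],
    [-50,0,100,0,0,0,0],
    [-100,0,100,0,0,0,0],
    [-100,0,100,0,0,0,0],
  ],
)

```text
clock: 8.52
position: [0.4165, -0.0971, 0.1153]
orientation: [-2.345, -2.085, -0.009]
force: [1.0, 0.6, 0.0]
gripper_width: -0.0003
grasp_force: 0.0
```

Run:
```python
from h import *
im=wheel(); snap('top','pics/t5.png')
```

```text
top ball 77 [289.9 197.1] r 0.0841 ang 85.3
side ball 84 [272.5 223.7] r 0.0872 ang 85.3
8.625 [ 0.4184 -0.0972  0.1156] [ 1.1 -0.   0.3]
```

View pics/t5.png

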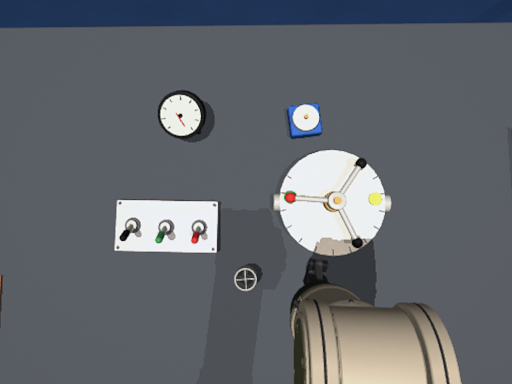

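The red ball at (290,197) is almost over the green disc, at 85.3° against 83.2°. I'll give it one small extra nudge of about 2°.

Call:
arm_command(
  motion=[
    [50,0,0,0,0,0,0],
    [100,0,0,0,0,0,0],
    [100,0,-50,0,0,0,0],
    [100,0,-100,0,0,0,0],
    [100,0,-100,0,0,0,0],
  ],
)

```text
clock: 9.3
position: [0.5162, -0.0991, 0.0119]
orientation: [-2.347, -2.085, 0.014]
force: [-0.3, 0.5, 1.0]
gripper_width: -0.0001
grasp_force: 0.0
```

Call:
arm_command(
  motion=[
    [30,-2,0,0,0,0,0],
    [39,-3,0,0,0,-1,0],
    [41,-3,0,0,0,-2,0],
    [41,-3,0,0,0,-2,0],
    [20,-1,0,0,0,-2,0],
  ],
)

```text
clock: 9.93
position: [0.539, -0.0993, 0.0161]
orientation: [2.383, 2.045, 0.001]
force: [-0.1, -1.2, 0.7]
gripper_width: 0.0003
grasp_force: 0.0
```

Call:
arm_command(
  motion=[
    [-20,0,0,0,0,0,0],
    [-20,0,50,0,0,0,0],
    [-20,0,105,0,0,0,0],
    [-60,20,105,0,0,0,0],
    [-110,40,105,0,0,0,0],
  ],
)

```text
clock: 10.55
position: [0.4451, -0.0663, 0.1221]
orientation: [-2.38, -2.034, 0.011]
force: [-1.1, -0.0, 0.1]
gripper_width: -0.0002
grasp_force: 0.0
```

Run:
```python
from h import *
im=wheel(); s=robot.get_state(); print(s['joints'],cv2.Rodrigues(s['orientation'])[0].round(2))
```

```text
top ball 77 [290.1 195.3] r 0.084 ang 83.0
side ball 83 [274.5 223.2] r 0.087 ang 82.9
10.65 [ 0.4447 -0.0647  0.123 ] [ 0.6 -0.   0.6]
[-1.11342526 -0.07762725  1.15897925  2.0347431   0.06370692  1.14874161
 -0.13759034] [[ 0.15  0.99 -0.01]
 [ 0.99 -0.15  0.01]
 [ 0.01 -0.01 -1.  ]]
```

Wheel is at 83.0°, on the green disc. Next is the toggle.

Call:
arm_command(
  motion=[
    [6,55,0,0,0,2,0],
    [12,111,0,0,0,4,0],
    [17,166,0,0,0,6,0],
    [22,222,0,0,0,8,0],
    [22,222,0,0,0,8,0],
  ],
)

```text
clock: 11.28
position: [0.4686, 0.1595, 0.1222]
orientation: [-2.226, -2.205, 0.012]
force: [-0.5, -0.3, -0.3]
gripper_width: -0.0005
grasp_force: 0.0
```

Call:
arm_command(
  motion=[
    [0,0,-30,0,0,0,0],
    [0,0,-60,0,0,0,0],
    [0,0,-60,0,0,0,0],
    [0,0,-60,0,0,0,0],
  ],
)

```text
clock: 11.78
position: [0.4696, 0.1548, 0.0638]
orientation: [-2.235, -2.196, 0.009]
force: [0.9, 0.6, 0.2]
gripper_width: 0.0003
grasp_force: 0.0
```

Run:
```python
from h import *
finger(); s=robot.get_state(); print(s['position'],s['force'],cv2.Rodrigues(s['orientation'])[0].round(3)[:,1])
im,d=snap('side'); cv2.imwrite('pics/s6.png',cv2.resize(im[90:240,110:310,::-1],None,fx=4,fy=4,interpolation=cv2.INTER_CUBIC))
```

```text
finger 164 158 165 [0.467 0.143 0.104]
finger 165 163 165 [0.469 0.145 0.1  ]
finger 166 164 164 [0.468 0.145 0.099]
[0.4697692  0.15519456 0.06406462] [ 0.39643817 -0.13050925  0.17583363] [ 1.    -0.018 -0.01 ]
```

View pics/s6.png

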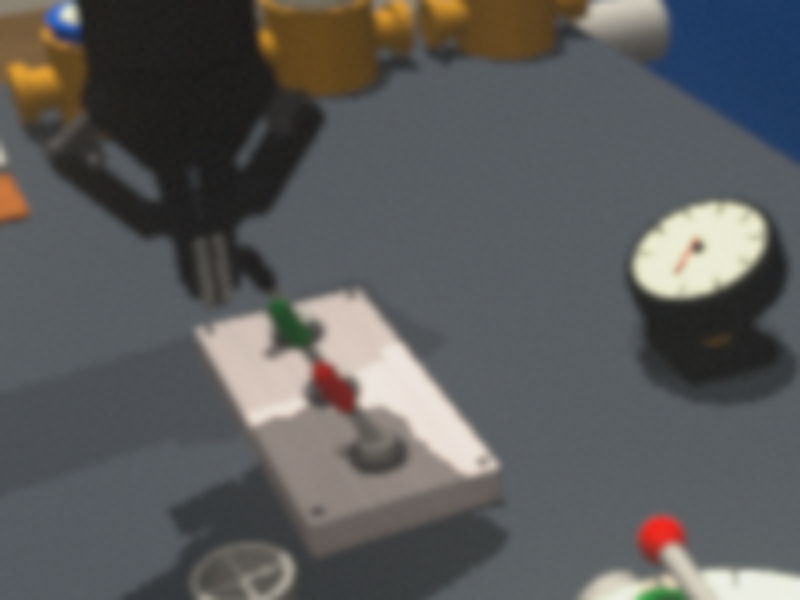

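The fingertips hover at about crop (215,300), behind the green tip at (272,300), with the tip at z ≈ 0.098. I'll lower it 38 mm and then push along +x.

Call:
arm_command(
  motion=[
    [0,2,-19,0,0,0,0],
    [0,2,-38,0,0,0,0],
    [0,2,-38,0,0,0,0],
  ],
)

```text
clock: 12.25
position: [0.4682, 0.1569, 0.0241]
orientation: [-2.234, -2.196, 0.013]
force: [0.6, 0.9, -0.3]
gripper_width: 0.0001
grasp_force: 0.0
```

Run:
```python
from h import *
finger(); s=robot.get_state(); print(s['position'],s['force']); print([b[:2] for b in blobs(snap('top')[0],'green')])
```

```text
finger 179 158 167 [0.46  0.145 0.071]
finger 180 159 167 [0.46  0.146 0.068]
finger 181 159 166 [0.461 0.15  0.063]
[0.46873104 0.15700932 0.02482782] [0.40492202 0.64586996 0.52687932]
[(np.int32(27), array([289. , 200.2]))]
```

Tip is at about z 0.063 and y 0.157, so I'll push.

Call:
arm_command(
  motion=[
    [10,0,0,0,0,0,0],
    [19,0,0,0,0,0,0],
    [28,0,0,0,0,0,0],
    [37,0,0,0,0,0,0],
    [44,0,0,0,0,0,0],
  ],
)

```text
clock: 12.98
position: [0.5136, 0.1573, 0.0249]
orientation: [-2.234, -2.196, 0.01]
force: [-1.3, -0.1, 1.0]
gripper_width: -0.0001
grasp_force: 1.0
```

Call:
arm_command(
  motion=[
    [2,0,0,0,0,0,0],
    [4,0,0,0,0,0,0],
    [6,0,0,0,0,0,0],
  ],
)

```text
clock: 13.35
position: [0.5186, 0.1574, 0.0248]
orientation: [-2.233, -2.196, 0.01]
force: [-1.9, -0.4, -0.8]
gripper_width: 0.0001
grasp_force: 0.8
```

Call:
arm_command(
  motion=[
    [2,0,0,0,0,0,0],
    [2,0,0,0,0,0,0],
  ],
)

```text
clock: 13.6
position: [0.5211, 0.1575, 0.025]
orientation: [-2.234, -2.197, 0.009]
force: [-1.2, -0.4, -0.3]
gripper_width: 0.0003
grasp_force: 0.5
```

Call:
arm_command(
  motion=[
    [1,0,0,0,0,0,0],
    [2,0,0,0,0,0,0],
    [2,0,0,0,0,0,0],
  ],
)

```text
clock: 13.98
position: [0.5215, 0.1575, 0.0247]
orientation: [-2.232, -2.195, 0.013]
force: [-7.7, -0.2, 4.5]
gripper_width: 0.0001
grasp_force: 4.5
```

Call:
arm_command(
  motion=[
    [1,0,0,0,0,0,0],
    [2,0,0,0,0,0,0],
    [2,0,0,0,0,0,0],
  ],
)

```text
clock: 14.35
position: [0.5219, 0.1575, 0.0244]
orientation: [-2.23, -2.194, 0.017]
force: [-15.8, -0.1, 10.5]
gripper_width: 0.0001
grasp_force: 9.2
```

Run:
```python
from h import *
im,d=snap('side'); cv2.imwrite('pics/s7.png',cv2.resize(im[130:230,140:270,::-1],None,fx=6,fy=6,interpolation=cv2.INTER_CUBIC)); s=robot.get_state(); print(s['position'],s['force'])
for n in('side','top'): print(n,[b[:2] for b in blobs(snap(n)[0],'green')])
print(pix('side',[.549,.157,.079]),pix('side',[.546,.157,.072]))
```

```text
[0.52192866 0.15756001 0.02444991] [-16.08824703  -0.66390267  10.29440961]
side [(np.int32(43), array([199.2, 165.1])), (np.int32(92), array([274.7, 241.5]))]
top [(np.int32(27), array([289. , 200.2]))]
(np.float64(201.56334674506692), np.float64(161.87137396966477)) (np.float64(200.50354997193278), np.float64(165.126541714336))
```

View pics/s7.png

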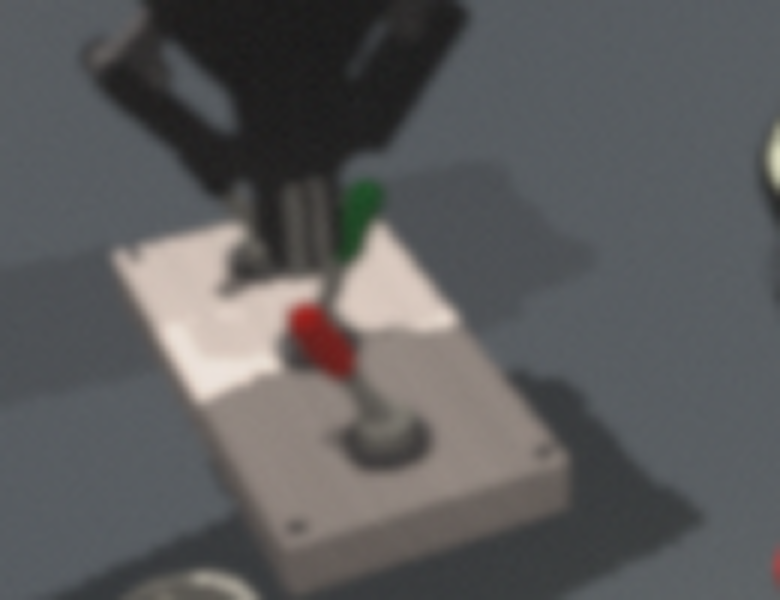

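The green lever now leans away, with its sleeve at crop (360,215). The 16 N force confirms the end stop, and its position matches the prediction. I'll back off, lift clear and do a final check.

Call:
arm_command(
  motion=[
    [-15,0,0,0,0,0,0],
    [-50,0,0,0,0,0,0],
    [-50,0,50,0,0,0,0],
    [-50,0,110,0,0,0,0],
    [-90,30,130,0,0,0,0],
  ],
)

```text
clock: 15.12
position: [0.4385, 0.1863, 0.1584]
orientation: [-2.243, -2.191, 0.001]
force: [-0.7, 2.2, 0.6]
gripper_width: 0.0003
grasp_force: 0.0
```

Call:
arm_command(
  motion=[
    [-20,60,10,0,0,0,0],
    [-40,120,20,0,0,0,0],
    [-60,180,20,0,0,0,0],
    [-60,180,20,0,0,0,0],
    [-60,180,20,0,0,0,0],
  ],
)

```text
clock: 15.75
position: [0.3754, 0.3672, 0.175]
orientation: [-2.234, -2.197, 0.009]
force: [0.8, -0.4, 0.8]
gripper_width: 0.0002
grasp_force: 0.0
```

Run:
```python
from h import *
wheel(); im,_=snap('top','pics/t8.png'); snap('side')
for n in('side','top'): print(n,[b[:2] for b in blobs(snap(n)[0],'green')],[b[:2] for b in blobs(snap(n)[0],'red')])
print(pix('top',[.5455,.158,.0715]))
```

```text
top ball 77 [290.1 195.3] r 0.084 ang 83.0
side ball 83 [274.5 223.2] r 0.087 ang 82.9
15.85 [0.3759 0.3661 0.1751] [-0.4  0.2 -0.1]
side [(np.int32(46), array([199. , 164.6])), (np.int32(94), array([274.8, 241.5]))] [(np.int32(66), array([192.9, 185.7])), (np.int32(83), array([274.5, 223.2]))]
top [(np.int32(27), array([289. , 200.2])), (np.int32(57), array([160.3, 217. ]))] [(np.int32(77), array([290.1, 195.3])), (np.int32(63), array([195., 237.]))]
(np.float64(160.07772039268895), np.float64(215.44703954476594))
```

View pics/t8.png

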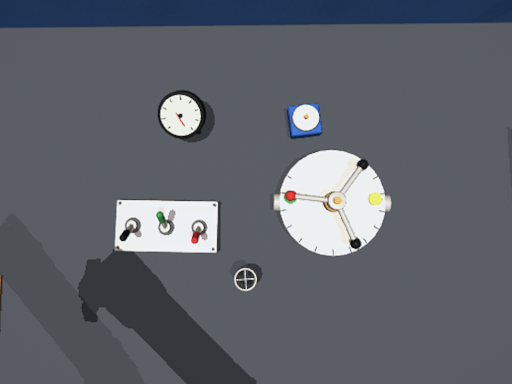

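The final view shows the ball over the green disc at (290,195), the green lever thrown with its tip at (160,217), and the other switches and loose parts where they were.

```bash
python3 -c "
from bench import robot; print(robot.hand_in())"
```

```text
the job is handed in; nothing more can be done
None
```

I turned the red ball over the green disc (within about 1°), then pushed the green switch fully over to its end stop; the other switches and loose parts look unmoved, and I handed the job in at about 16 s.

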